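# Seat a sight-glass body against fence and stop

### The job

Push the flat rectangular sight-glass body across the bench until its long side lies flush along the straight fence bar and its end butts up against the stop clamped on that bar. Only push it with the fingers: it must stay flat on the bench, never lifted or tipped up. Leave the pressure gauge, tape reel and brass valve where they are.

Things in the scene. Friction and masses are not known exactly. Their poses are not given: they have to be found in the camera images.
- sight_glass: Loose sight glass (level-gauge body), a bare aluminium block with a long green glass window and flush dark screws on top; 90 mm along its x, 150 mm along its y (long sides), 34 mm high, 0.5 to 1 kg, too wide to grip. Origin: centre of its underside. Lies left or right of the stop, on the robot's side of the fence, up to 0.3 rad off parallel to it. Slides with dry friction, about 2 to 8 N.
- fence: Fixed steel fence bar beyond the sight glass, 500 mm long along its y, 36 mm high, 12 mm thick, with a low bolted foot on its far side. Origin: at bench level in the middle of its working face, which looks to the robot. Its x points away from the robot, square to that face; its y runs along the face to the robot's left. Turned by up to 0.1 rad.
- stop: Fixed grey-painted stop clamped on the fence bar, a block that sticks out 70 mm from the working face towards the robot; 30 mm wide along the fence (side faces at y = -15 and +15 mm), 47 mm high. It does not slip. Origin: at bench level on the fence's working face, in the middle of the stop's width; axes as the fence's. Its place along the fence varies.
- pressure_gauge: Bystander: round pressure gauge lying on its back, black case with a white dial, 100 mm across, 39 mm high, with a brass stem that reaches 82 mm from the centre to its -x. Origin: centre of its underside. It lies on the other side of the stop from the sight glass.
- tape_reel: Bystander: white plastic reel of sealing tape lying flat on the robot's side of the stop, 50 mm across, 19 mm high. Origin: centre of its underside.
- relief_valve: Bystander: brass relief valve standing upright beyond the fence, 40 mm across, 80 mm high, with a side outlet reaching 34 mm to its +y. Origin: centre of its underside.

How it is judged:
At the end, for the whole second after the job is handed in: The sight glass lies flat and still on the bench, its long side within 3 mm of the fence's working face and within 0.03 rad of parallel, its end within 3 mm of a side face of the stop (x of sight_glass in the frame of fence between -0.048 and -0.042 m and angle between the y axis of sight_glass and the y axis of fence, either way round below 0.03 rad and (y of sight_glass in the frame of stop between 0.087 and 0.093 m or y of sight_glass in the frame of stop between -0.093 and -0.087 m) and height (world z) of sight_glass below 0.003 m and angle between sight_glass's own z axis and vertical below 0.03 rad and linear speed of sight_glass below 0.01 m/s); the robot touches nothing.
It fails at once if the sight glass is lifted off the bench or tipped up (height (world z) of sight_glass above 0.008 m or angle between sight_glass's own z axis and vertical above 0.12 rad).
It fails at once if the pressure gauge is moved by more than 15 mm (distance of pressure_gauge from where it was at the start of the episode above 0.015 m).
It fails at once if the tape reel is moved by more than 15 mm (distance of tape_reel from where it was at the start of the episode above 0.015 m).
It fails at once if the relief valve is moved by more than 15 mm (distance of relief_valve from where it was at the start of the episode above 0.015 m).
It also fails if it takes over 50 s, if anything falls off the work surface, if the arm or the gripper's body presses on something with over 40 N, if the wrist force passes 120 N, or if a joint passes its speed limit or range.

### The arm

A 7-joint arm with a two-finger parallel gripper is mounted at the origin on the work surface. World frame = base frame: x ahead of the robot, y to its left, z up, the work surface at z = 0. Lengths are in m, angles in rad, forces in N, time in s.
With the tool pointing down it reaches from about 0.4 to 0.75 m from the base axis. Payload 19.5 kg.
Tool frame: the origin (TCP) lies midway between the tips of the shut fingers; the grasp point (between the pads) lies 19 mm behind it (robot.hold_point_z is the distance from the TCP to the grasp point, in m); z points along the fingers, y is the line along which they close (so a half turn about z gives the same grasp; the last joint's range is limited). The gripper opens to 85 mm and grips with 20 to 120 N. Pads are 22 mm wide; open, the fingers measure 114 mm over their backs; the gripper's body (76 mm by 85 mm) begins 54 mm behind the grasp point. The pads swing forward as they close: fully open they stand 13 mm farther back than shut.
Start: joints at [-1.185, 0.707, -0.028, 1.485, 0.022, 0.951, -0.075], TCP at [0.239, 0.523, 0.231] pointing down, gripper open.
Joint ranges: [-2.71, 2.71], [-0.32, 2.16], [-1.57, 1.52], [0, 2.45], [-1.46, 4.6], [0, 2.02], [-2.83, 2.83]. Speed limits (rad/s): [1.89, 1.89, 2.57, 2.57, 3.01, 3.01, 3.01].

### API

Orientations are given as [roll, pitch, yaw] about the fixed x, y, z axes, in that order (R = Rz(yaw) Ry(pitch) Rx(roll)).
In Python, from bench import telemetry, vision, order, robot gives the robot as it stands.
- The arm moves only by the tool send_rows, never from a script. Its argument "plan" is text: rows parted by semicolons, each of 5 numbers parted by spaces: the shift along the tool's x, y, z in cm, then the turn about the tool's z in rad, then the opening, from 0 (shut) to 1 (fully open). In form: dx dy dz spin claw; .... A call has 1 to 8 rows; each row is the pose to reach, as a shift and turn from the pose commanded when the call began, along the tool's axes at that moment; what a row does not reach only later rows make up. A row lasts 1/8 s, in which the tool goes at most 62.5 mm and 10.7 degrees, less where a joint would pass 70% of its speed; a pose out of reach is approached as far as the arm can. A call with a gripper value outside its range is refused whole. The fingers move at their own pace and stop on an object; the grip force is fixed at half the most. Time passes only in rows, so rows that repeat a pose let the fingers close. It gives the time, the measured TCP pose, the force, the opening and the grip force at its end, in the units of the state.
- telemetry.get_obs(): the state, without advancing time (a new reading comes with each control period).
- vision.snapshot(name): name is "scene" or "top" or "wrist"; returns a dict with "color" (384x512x3 uint8, red, green, blue), "z_map" (384x512 float32, m along the optical axis (not along the pixel's ray), 0 where there is no reading), "intrinsics" (3x3 intrinsics, pixels), "eye" and "orientation" of the camera in the world. Camera axes: x right, y up, looking along -z (the intrinsics and any distortion apply to the point x, -y, -z); pixel columns grow to the right and rows downward; lengths in m; the calibration is good to about 2 mm. A picture is of the moment at which its call begins.
- order.finish_job(): hands the job in; it is judged then, once.
Trained networks look in the newest picture that a camera, given by its name, has taken for a name from the list of things; names that differ only in an ending like _2 or _b are one class to them, and where a whole thing is asked for, a point or a joint stands for the part that bears it (a point fixed in the world has none). Each returns a list of dicts, best first, with "score" (0 to 1); they miss things now and then, are a little off and sometimes report something else, mostly with a low value. They report only what shows in the picture. A call takes as long as a camera call.
- vision.spot_in(camera, query): "position" ([x, y, z] in m, in world coordinates, good to about 4 mm: the middle of the surface that is visible of it).
- vision.pinpoint(camera, query): "position" ([x, y, z] in m, in world coordinates, good to about 4 mm: a listed point, or the origin of a listed thing).
The state is a dict: "time_s": time; "qpos": joint angles; "joint_velocities": joint speeds; "joint_torque": joint torques, N m; "eef_pos": TCP position; "orientation": TCP orientation; "force": force on the tool from outside, world axes, zero at the start; "torque": the same for the moment, N m; "grip_width": finger opening in m; "gripper_force": force on a finger pad.
Only numpy, scipy, OpenCV 4.12 (cv2) and the standard library are available. Lean on these libraries where they do the work, as an engineer would, in place of code of your own. Each camera call takes 0.05 s, during which the arm holds its last target. There are 200 camera calls.

## Working session

There is one attempt and no reset: what is moved stays moved. The work goes in short steps, Python scripts to look and compute and a tool call to move; the robot and the scene stay as the last step left them, time stands still between calls to the robot, and variables do not carry over. Pictures are saved under pics/ and viewed, at most 10 in all, crops included, and the job is handed in when it is done.

Besides the shell and the picture viewer there is one more tool, called as name(argument=value, ...), one argument or row to a line, values as JSON. send_rows: Moves the arm, as the interface text tells. Its arguments: {"type":"object","properties":{"plan":{"type":"string"}},"required":["plan"]}

```bash
mkdir -p pics; cat > h.py <<'E'
import numpy as np, cv2
from bench import telemetry, vision, order, robot
def cloud(s):
    K=np.array(s["intrinsics"]);z=s["z_map"];h,w=z.shape
    u,v=np.meshgrid(np.arange(w),np.arange(h))
    P=np.stack([(u-K[0,2])/K[0,0]*z,-(v-K[1,2])/K[1,1]*z,-z],-1)
    o=np.array(s["orientation"],float)
    if o.shape!=(3,3):
        from scipy.spatial.transform import Rotation as R
        o=R.from_euler('xyz',o).as_matrix() if o.size==3 else R.from_quat(o).as_matrix()
    W=P@o.T+np.array(s["eye"]); W[z==0]=np.nan
    return W
def save(s,n): cv2.imwrite(f"pics/{n}.png",s["color"][:,:,::-1])
E
python3 - <<'E'
from h import *
s=vision.snapshot("top");save(s,"top1");print(s["orientation"],s["eye"])
W=cloud(s);np.save("top1.npy",W)
for n in ["sight_glass","fence","stop","pressure_gauge","tape_reel","relief_valve"]:
    for d in vision.pinpoint("top",n)[:2]: print(n,np.round(d["position"],3),round(d["score"],2))
o=telemetry.get_obs();print(o["time_s"],o["eef_pos"],o["orientation"])
for r in range(0,384,48): print(r,np.round(W[r,::73],2).tolist())
E
```

```text
[ 0.19974858 -0.01956927 -1.58741127] [0.48976095 0.01604007 0.74647678]
sight_glass [ 0.524  0.169 -0.002] 0.95
sight_glass [ 0.458  0.021 -0.002] 0.7
fence [ 0.626  0.013 -0.002] 0.66
stop [0.629 0.038 0.001] 0.75
pressure_gauge [ 0.515 -0.118 -0.001] 0.71
tape_reel [0.454 0.021 0.   ] 0.76
relief_valve [ 0.729 -0.112 -0.002] 0.89
relief_valve [ 0.629  0.04  -0.001] 0.21
0.35 [0.2385367  0.52309608 0.23115101] [-3.14121987e+00  4.63973149e-05  2.71374592e+00]
0 [[1.72, 1.18, -0.75], [1.73, 0.84, -0.75], [1.72, 0.49, -0.75], [1.72, 0.14, -0.75], [1.72, -0.21, -0.75], [1.72, -0.57, -0.75], [1.72, -0.93, -0.75], [1.72, -1.29, -0.75]]
48 [[1.47, 1.14, -0.74], [1.47, 0.81, -0.75], [1.27, 0.38, -0.45], [nan, nan, nan], [1.46, -0.2, -0.75], [1.46, -0.55, -0.75], [1.46, -0.9, -0.75], [1.46, -1.24, -0.74]]
96 [[0.86, 0.56, 0.0], [0.86, 0.4, 0.0], [0.86, 0.24, 0.0], [0.86, 0.08, -0.0], [0.86, -0.09, -0.0], [0.85, -0.26, 0.0], [0.85, -0.42, 0.0], [0.85, -0.59, 0.0]]
144 [[0.75, 0.55, 0.01], [0.75, 0.39, -0.0], [0.74, 0.24, 0.0], [0.74, 0.08, 0.0], [0.74, -0.08, 0.0], [0.74, -0.25, 0.0], [0.74, -0.41, 0.0], [0.74, -0.58, -0.0]]
192 [[0.64, 0.54, 0.0], [0.64, 0.38, 0.0], [0.64, 0.23, 0.0], [0.63, 0.07, 0.03], [0.63, -0.08, 0.03], [0.63, -0.24, 0.0], [0.63, -0.4, 0.0], [0.63, -0.56, -0.0]]
240 [[0.54, 0.52, 0.0], [0.54, 0.38, 0.0], [0.53, 0.22, 0.03], [0.53, 0.08, -0.0], [0.53, -0.07, 0.04], [0.53, -0.23, -0.0], [0.53, -0.38, 0.0], [0.52, -0.54, 0.0]]
288 [[0.45, 0.51, 0.0], [0.44, 0.37, 0.0], [0.44, 0.22, 0.0], [0.44, 0.08, 0.0], [0.43, -0.07, 0.0], [0.43, -0.22, 0.0], [0.43, -0.37, -0.0], [0.43, -0.52, 0.0]]
336 [[0.35, 0.5, 0.0], [0.35, 0.36, 0.0], [0.35, 0.22, 0.0], [0.35, 0.08, -0.0], [0.34, -0.07, 0.0], [0.34, -0.22, -0.0], [0.34, -0.36, -0.0], [0.33, -0.51, -0.0]]
```

View pics/top1.png

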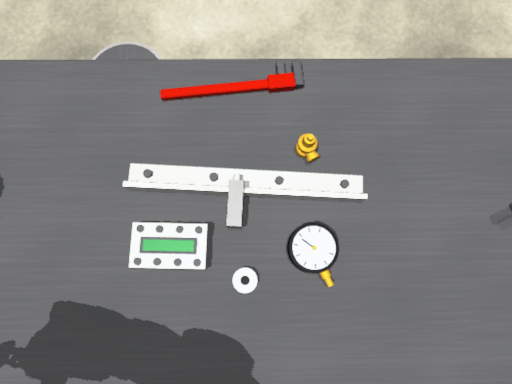

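The picture shows the sight glass left of the stop (centre at about pixel 168,246). The fence runs along row ~190, the stop is at (236,200), the reel at (245,280) and the gauge at (313,247). Next I fit the edges from depth.

```bash
cat >> h.py <<'E'
def rect(W,box,zlo,zhi):
    x0,x1,y0,y1=box
    m=(W[...,0]>x0)&(W[...,0]<x1)&(W[...,1]>y0)&(W[...,1]<y1)&(W[...,2]>zlo)&(W[...,2]<zhi)
    p=W[m];c,s,a=cv2.minAreaRect(p[:,:2].astype(np.float32)*1000)
    b=cv2.boxPoints((c,s,a));return p,np.array(c),s,a,b
E
python3 - <<'E'
from h import *
W=np.load("top1.npy")
for n,box,zl,zh in [("glass",(.43,.585,.07,.3),.027,.04),("stop",(.53,.68,-.02,.09),.042,.055),("fence",(.58,.67,-.3,.3),.03,.041),("reel",(.42,.49,-.02,.06),.012,.025),("gauge",(.42,.6,-.2,-.05),.012,.045)]:
    p,c,s,a,b=rect(W,box,zl,zh);print(n,len(p),np.round(c,1),np.round(s,1),round(a,2),np.round(b,0).tolist(),round(np.median(p[:,2]),4))
p=rect(W,(.58,.67,-.3,.3),.03,.041)[0]
# fence front edge: min x per y bin
ys=np.arange(-.24,.25,.02)
e=[]
for y in ys:
    q=p[abs(p[:,1]-y)<.01]
    if len(q): e.append((y,q[:,0].min(),q[:,0].max()))
e=np.array(e);print(np.round(e*1000).tolist())
E
```

```text
glass 3502 [522.9 172.2] [150.1  90.1] 87.84 [[475.0, 99.0], [565.0, 96.0], [571.0, 246.0], [481.0, 249.0]] 0.0352
stop 704 [604.3  39.9] [30.  94.3] 86.22 [[556.0, 28.0], [650.0, 22.0], [652.0, 52.0], [558.0, 58.0]] 0.0478
fence 1484 [636.1  18.9] [497.9  57. ] 81.98 [[573.0, -224.0], [630.0, -232.0], [699.0, 261.0], [643.0, 269.0]] 0.0366
reel 506 [452.1  22.3] [47.8 48.2] 88.99 [[428.0, -1.0], [476.0, -2.0], [477.0, 46.0], [428.0, 47.0]] 0.0197
gauge 2191 [ 507.8 -124.2] [121.6  99.4] 56.64 [[433.0, -148.0], [516.0, -202.0], [583.0, -101.0], [500.0, -46.0]] 0.0387
[[-220.0, 610.0, 623.0], [-200.0, 611.0, 623.0], [-180.0, 612.0, 626.0], [-160.0, 613.0, 626.0], [-140.0, 615.0, 628.0], [-120.0, 616.0, 628.0], [-100.0, 618.0, 631.0], [-80.0, 619.0, 631.0], [-60.0, 620.0, 633.0], [-40.0, 622.0, 633.0], [-20.0, 623.0, 636.0], [-0.0, 625.0, 636.0], [20.0, 608.0, 647.0], [40.0, 655.0, 667.0], [60.0, 629.0, 641.0], [80.0, 630.0, 641.0], [100.0, 631.0, 644.0], [120.0, 633.0, 644.0], [140.0, 633.0, 646.0], [160.0, 634.0, 647.0], [180.0, 636.0, 649.0], [200.0, 638.0, 649.0], [220.0, 639.0, 651.0], [240.0, 641.0, 651.0]]
```

The fence yaw is about -0.067 rad and its face lies at x ≈ 0.6256 + 0.067y. The stop's left face is at y ≈ 0.054, and the glass sits at (0.523, 0.172) with yaw -0.038. It needs about 69 mm towards the fence and 36 mm towards the stop. I'll push with both open fingers on the long side first.

send_rows(
  plan="-32.3 -23.5 11 -0.361 1; -32.3 -23.5 11 -0.361 1; -32.3 -23.5 11 -0.361 1; -32.3 -23.5 11 -0.361 1; -32.3 -23.5 11 -0.361 1; -32.3 -23.5 11 -0.361 1; -32.3 -23.5 11 -0.361 1; -32.3 -23.5 11 -0.361 1",
)

```text
time_s: 1.35
eef_pos: [0.4358, 0.1727, 0.1207]
orientation: [-3.14, -0.001, 3.07]
force: [-0.1, 1.5, 0.4]
grip_width: 0.0856
gripper_force: 0.0
```

send_rows(
  plan="0 0.5 4 0 1; 0 0.5 8 0 1; 0 0.5 10.5 0 1; 0 0.5 11.5 0 1; 0 0.5 11.8 0 1; 0 0.5 11.8 0 1",
)

```text
time_s: 2.1
eef_pos: [0.4355, 0.1806, 0.004]
orientation: [3.141, 0.001, 3.075]
force: [-0.1, -0.1, 0.6]
grip_width: 0.0854
gripper_force: 0.0
```

```bash
python3 - <<'E'
from h import *
s=vision.snapshot("scene");save(s,"sc1")
E
```

```text
(no output)
```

View pics/sc1.png

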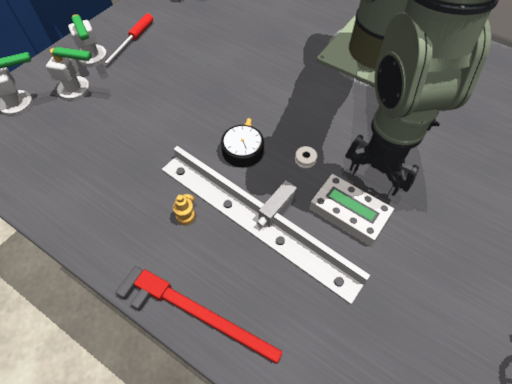

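The open gripper stands behind the glass (fingers about pixel 385,165; glass 352,207) and the way to the fence is clear. Pushing along -tool x.

send_rows(
  plan="-2 0 0 0 1; -3 0 0 0 1; -4 0 0 0 1; -5 0 0 0 1; -6 0 0 0 1; -7 0 0 0 1; -8 0 0 0 1; -8.8 0 0 0 1",
)

```text
time_s: 3.15
eef_pos: [0.5233, 0.1743, 0.0033]
orientation: [-3.141, -0.001, 3.075]
force: [-4.4, 0.5, 3.3]
grip_width: 0.0853
gripper_force: 2.5
```

```bash
cat >> h.py <<'E'
def look(n=None,cam="top"):
    s=vision.snapshot(cam)
    if n: save(s,n)
    W=cloud(s);np.save("last.npy",W);o=telemetry.get_obs()
    ex=np.array([np.cos(.067),-np.sin(.067)]);ey=np.array([np.sin(.067),np.cos(.067)])
    S=np.array([628.2,38.5])
    p,c,sz,a,b=rect(W,(.42,.63,.0,.3),.027,.0405)
    print("glass",len(p),np.round(c,1),np.round(sz,1),round(a,2),"fx,fy",round((c-S)@ex,1),round((c-S)@ey,1),"corners",np.round([[(q-S)@ex,(q-S)@ey] for q in b],1).tolist())
    t=np.array(o["eef_pos"])*1000;print("tcp fx,fy",np.round([(t[:2]-S)@ex,(t[:2]-S)@ey],1),"z",t[2],"force",np.round(o["force"],1),o["time_s"])
E
python3 -c "
from h import *
look('top2')"
```

```text
glass 1977 [579.4 109.4] [ 99.4 217.4] 1.31 fx,fy -53.5 67.5 corners [[-112.7, 171.3], [-93.2, -45.2], [5.8, -36.3], [-13.7, 180.3]]
tcp fx,fy [-112.7  128.4] z 3.320237682892628 force [-0.1 -0.7  0.9] 3.2
```

View pics/top2.png

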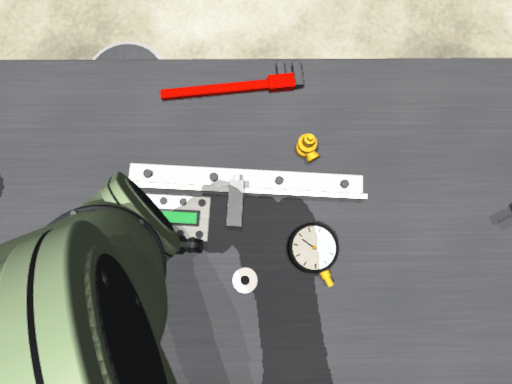

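The glass (green window at 182,217) is about 11 mm from the fence and has turned parallel to it. I'll finish the push slowly.

send_rows(
  plan="-0.3 0 0 0 1; -0.6 0 0 0 1; -0.9 0 0 0 1; -1.1 0 0 0 1; -1.2 0 0 0 1; -1.2 0 0 0 1",
)

```text
time_s: 3.95
eef_pos: [0.535, 0.1736, 0.0032]
orientation: [-3.141, -0.0, 3.075]
force: [-3.9, 0.5, 0.3]
grip_width: 0.0853
gripper_force: 1.7
```

send_rows(
  plan="-0.1 0 0 0 1; -0.2 0 0 0 1; -0.3 0 0 0 1; -0.3 0 0 0 1",
)

```text
time_s: 4.45
eef_pos: [0.5351, 0.1735, 0.0031]
orientation: [-3.14, -0.006, 3.076]
force: [-24.7, 0.9, 14.7]
grip_width: 0.0853
gripper_force: 12.2
```

The fence blocked the glass at 25 N. Now I back off and go over to the +y end with the fingers shut.

send_rows(
  plan="1 0 0 0 1; 4 0 0 0 1; 4 0 -5 0 0.5; 4 4 -9 0 0; 0 9 -9 0 0; -5.4 12 -9 0 0; -5.4 12 -9 0 0; -5.4 12 -9 0 0",
)

```text
time_s: 5.45
eef_pos: [0.6002, 0.2896, 0.0929]
orientation: [-3.142, 0.001, 3.075]
force: [0.3, -0.0, 0.4]
grip_width: -0.0001
gripper_force: 0.0
```

```bash
python3 -c "
from h import *
look('top3')"
```

```text
glass 3203 [585.9 123.1] [242.4  88.2] 89.99 fx,fy -47.9 81.5 corners [[-83.8, -42.3], [4.2, -36.4], [-12.0, 205.4], [-100.0, 199.5]]
tcp fx,fy [-45.2 248.4] z 93.06614643442629 force [-0.9 -0.3  0.9] 5.5
```

View pics/top3.png

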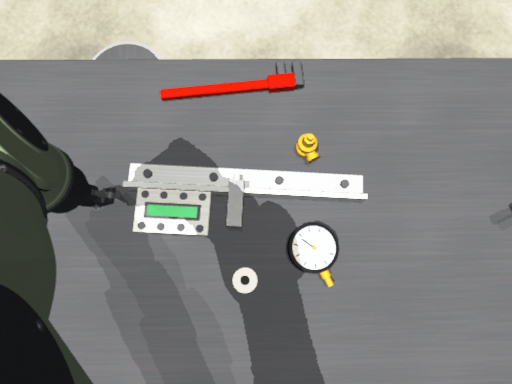

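The glass (172,212) lies flush on the fence, with a gap to the stop of pixels 211–227. The shut fingers at (105,195) are clear of its end. Descend, then push along -tool y.

send_rows(
  plan="0 0 4 0 0; 0 0 7 0 0; 0 0 8 0 0; 0 0 8.1 0 0; 0 -0.6 8.1 0 0; 0 -1.4 8.1 0 0; 0 -2.2 8.1 0 0; 0 -3 8.1 0 0",
)

```text
time_s: 6.5
eef_pos: [0.598, 0.2588, 0.0125]
orientation: [-3.141, 0.0, 3.074]
force: [-0.6, 0.2, 0.6]
grip_width: 0.0001
gripper_force: 0.0
```

send_rows(
  plan="0 -0.6 0 0 0; 0 -1.2 0 0 0; 0 -1.8 0 0 0; 0 -2.3 0 0 0; 0 -2.7 0 0 0; 0 -3 0 0 0; 0 -3 0 0 0",
)

```text
time_s: 7.38
eef_pos: [0.5959, 0.2293, 0.0123]
orientation: [-3.141, -0.0, 3.075]
force: [0.4, 1.2, 1.9]
grip_width: 0.0001
gripper_force: 0.6
```

send_rows(
  plan="0 -0.3 0 0 0; 0 -0.6 0 0 0; 0 -0.9 0 0 0; 0 -1.1 0 0 0; 0 -1.2 0 0 0; 0 -1.2 0 0 0",
)

```text
time_s: 8.12
eef_pos: [0.5948, 0.2188, 0.0123]
orientation: [3.14, -0.0, 3.075]
force: [0.0, 8.8, -0.8]
grip_width: 0.0005
gripper_force: 4.6
```

```bash
python3 -c "
from h import *
look('top4')"
```

```text
glass 3027 [584.6 109.2] [ 90.8 214.7] 0.01 fx,fy -48.3 67.6 corners [[-100.8, 171.6], [-86.4, -42.6], [4.2, -36.5], [-10.2, 177.7]]
tcp fx,fy [-45.4 177.7] z 12.266551989922114 force [-1.2  9.4 -0.6] 8.175
```

View pics/top4.png

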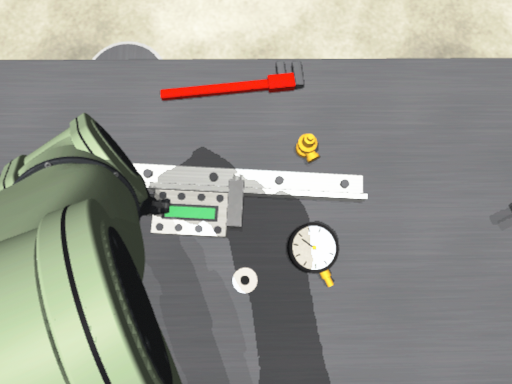

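The glass end (pixel 228) is at the stop face. I'll press a little more to make sure.

send_rows(
  plan="0 -0.1 0 0 0; 0 -0.2 0 0 0; 0 -0.3 0 0 0; 0 -0.3 0 0 0",
)

```text
time_s: 8.68
eef_pos: [0.5947, 0.2186, 0.0125]
orientation: [3.136, 0.001, 3.077]
force: [1.0, 22.2, -2.7]
grip_width: 0.0001
gripper_force: 11.2
```

send_rows(
  plan="0 1 0 0 0; 0 3 0 0 0; 0 3 -5 0 0; 0 3 -9 0 0.5; 4 3 -9 0 1; 9 0 -9 0 1; 9 -5 -9 0 1; 9 -8.2 -9 0 1",
)

```text
time_s: 9.68
eef_pos: [0.4994, 0.1375, 0.1025]
orientation: [-3.14, 0.0, 3.074]
force: [1.0, 0.6, 0.1]
grip_width: 0.0852
gripper_force: 0.0
```

send_rows(
  plan="0 0 3 0 1; 0 0 6 0 1; 0 0 8.5 0 1; 0 0 9.8 0 1; 0 0 9.9 0 1",
)

```text
time_s: 10.3
eef_pos: [0.4995, 0.1392, 0.003]
orientation: [-3.141, -0.001, 3.075]
force: [0.5, 0.2, -0.2]
grip_width: 0.0854
gripper_force: 0.0
```

```bash
python3 -c "
from h import *
look('top5')
W=np.load('last.npy')
S=np.array([.6282,.0385]);ex=np.array([np.cos(.067),-np.sin(.067)]);ey=np.array([np.sin(.067),np.cos(.067)])
fx=(W[...,:2]-S)@ex;fy=(W[...,:2]-S)@ey;z=W[...,2]
g=(z>.02)&(z<.0405)&(fx>-.12)&(fx<.005)
print([(y,np.round(fx[g&(abs(fy-y/1000)<.004)].min()*1000,1)) for y in range(25,165,10) if (g&(abs(fy-y/1000)<.004)).any()])
"
```

```text
glass 2403 [584.6 102.8] [ 90.6 202. ] 0.03 fx,fy -47.8 61.2 corners [[-99.9, 159.0], [-86.2, -42.6], [4.2, -36.5], [-9.4, 165.1]]
tcp fx,fy [-134.9   91.8] z 3.4742024261140427 force [ 0.6 -0.6  0.8] 10.35
[(25, np.float64(-90.8)), (35, np.float64(-91.2)), (45, np.float64(-91.4)), (55, np.float64(-91.5)), (65, np.float64(-90.8)), (75, np.float64(-91.3)), (85, np.float64(-89.6)), (95, np.float64(-78.4)), (105, np.float64(-68.6)), (115, np.float64(-59.0)), (125, np.float64(-49.5)), (135, np.float64(-38.1)), (145, np.float64(-30.4)), (155, np.float64(-23.1))]
```

View pics/top5.png

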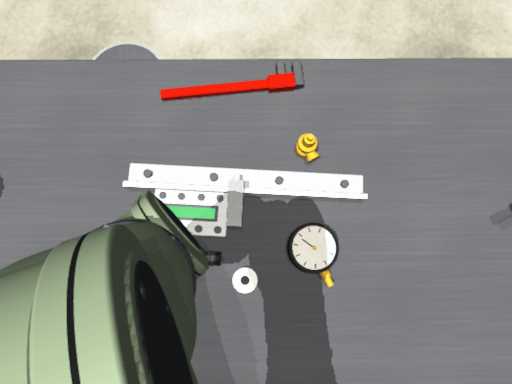

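The glass is flush and parallel. The right finger (215,258) is clear of the reel (245,280). I'll give one final press to the fence, then retreat.

send_rows(
  plan="-1 0 0 0 1; -2 0 0 0 1; -2.7 0 0 0 1; -3.1 0 0 0 1; -3.3 0 0 0 1; -3.5 0 0 0 1; -3.6 0 0 0 1; -3.6 0 0 0 1",
)

```text
time_s: 11.35
eef_pos: [0.5326, 0.1365, 0.0031]
orientation: [-3.14, -0.006, 3.076]
force: [-20.2, 0.7, 11.6]
grip_width: 0.0855
gripper_force: 10.0
```

send_rows(
  plan="0.5 0 0 0 1; 2 0 0 0 1; 3.5 0 0 0 1; 3.5 1 -4 0 1; 3.5 2 -10 0 1; 3.5 8 -12 0 1; 3.5 14 -12 0 1; 3.5 20 -12 0 1",
)

```text
time_s: 12.35
eef_pos: [0.5141, 0.3405, 0.1238]
orientation: [3.141, 0.001, 3.075]
force: [0.4, 0.5, -0.1]
grip_width: 0.0854
gripper_force: 0.0
```

send_rows(
  plan="3 6 0 0 1; 6 12 0 0 1; 6 16 0 0 1; 6 16 0 0 1; 6 16 0 0 1",
)

```text
time_s: 12.98
eef_pos: [0.4651, 0.5013, 0.123]
orientation: [-3.141, 0.0, 3.074]
force: [0.2, -0.2, 0.1]
grip_width: 0.0854
gripper_force: 0.0
```

```bash
python3 -c "
from h import *
look('top6')
W=np.load('last.npy')
S=np.array([.6282,.0385]);ex=np.array([np.cos(.067),-np.sin(.067)]);ey=np.array([np.sin(.067),np.cos(.067)])
fx=(W[...,:2]-S)@ex;fy=(W[...,:2]-S)@ey;z=W[...,2]
g=(z>.02)&(z<.0405)&(fx>-.12)&(fx<-.006)&(fy>.02)&(fy<.2)
print('min fx along',[(y,np.round(fx[g&(abs(fy-y/1000)<.004)].min()*1000,1)) for y in range(25,165,10)])
print('max fy across',[(x,np.round(fy[g&(abs(fx-x/1000)<.004)].max()*1000,1)) for x in range(-85,-9,15)])
k=(z>.042)&(z<.055)&(fx>-.08)&(fx<.02)&(abs(fy)<.04)
print('stop fy max',[(x,np.round(fy[k&(abs(fx-x/1000)<.004)].max()*1000,1),np.round(fy[k&(abs(fx-x/1000)<.004)].min()*1000,1)) for x in range(-65,-5,15)])
b=(z>.033)&(z<.041)&(abs(fx)<.01)
print('fence front',[(y,np.round(fx[b&(abs(fy-y/1000)<.006)].min()*1000,1)) for y in list(range(-200,-30,40))+[190,220]])
for n in ['pressure_gauge','tape_reel','relief_valve','sight_glass']:
    d=vision.pinpoint('top',n)[0];print(n,np.round(d['position'],3))
"
```

```text
glass 3242 [584.8 105.2] [206.4  90.7] 89.81 fx,fy -47.8 63.7 corners [[-86.5, -42.2], [4.0, -36.4], [-9.1, 169.5], [-99.6, 163.7]]
tcp fx,fy [-193.4  450.5] z 123.2600413565667 force [0.4 0.2 0.2] 13.025
min fx along [(25, np.float64(-90.6)), (35, np.float64(-90.8)), (45, np.float64(-90.9)), (55, np.float64(-90.3)), (65, np.float64(-90.8)), (75, np.float64(-91.0)), (85, np.float64(-91.0)), (95, np.float64(-90.4)), (105, np.float64(-90.9)), (115, np.float64(-91.2)), (125, np.float64(-91.1)), (135, np.float64(-90.5)), (145, np.float64(-91.1)), (155, np.float64(-91.1))]
max fy across [(-85, np.float64(163.7)), (-70, np.float64(164.2)), (-55, np.float64(163.9)), (-40, np.float64(163.4)), (-25, np.float64(163.1)), (-10, np.float64(164.5))]
stop fy max [(-65, np.float64(13.7), np.float64(-14.3)), (-50, np.float64(14.7), np.float64(-15.2)), (-35, np.float64(13.6), np.float64(-14.6)), (-20, np.float64(14.6), np.float64(-13.6))]
fence front [(-200, np.float64(-0.2)), (-160, np.float64(-0.2)), (-120, np.float64(-0.6)), (-80, np.float64(-0.3)), (-40, np.float64(-0.4)), (190, np.float64(-0.7)), (220, np.float64(-1.3))]
pressure_gauge [ 0.515 -0.11   0.001]
tape_reel [0.454 0.018 0.004]
relief_valve [ 0.727 -0.112 -0.002]
sight_glass [ 0.59   0.127 -0.002]
```

View pics/top6.png

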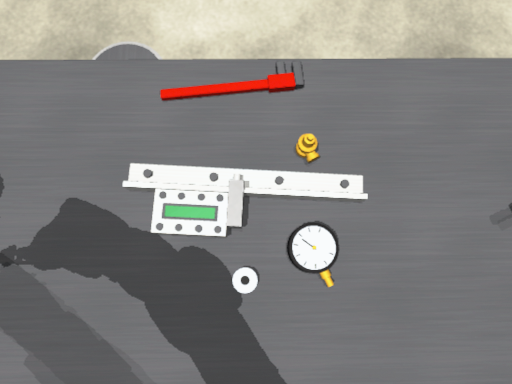

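The glass (190,212) lies flush along the fence, about 90 mm from its face, parallel and butted to the stop (228). The bystanders haven't moved and the arm is clear.

```bash
python3 -c "
from bench import order
print(order.finish_job())"
```

```text
the job is handed in; nothing more can be done
None
```

The sight glass lies flat and flush along the fence with its end against the stop, and the pressure gauge, tape reel and brass valve have not visibly moved; I handed the job in at about 13 s, and no verdict came back.

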